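Stopper freeze-dried vials under vacuum and unload the chamber

TASK

The freeze-dried vials in the vacuum chamber are only half stoppered: with the valve still on pump, press the plunger knob on the clear top plate down to its stop so that every stopper goes home, then turn the valve lever a quarter turn to vent, and only then lift the top plate straight and level off its two pins and rest it on the rubber mat. Stand all the vials upright in the steel tray, and close the empty chamber again with the top plate flat on its rim over the pins. Leave the other things on the bench where they are.

Things in the scene. Friction and masses are not known exactly. Their poses are not given: they have to be found in the camera images.
- plate_grip (a point): Centre of the aluminium guide block on the middle of the loose clear top plate (0.5 kg). Block: 50 mm along the plate's x, 44 mm along its y, its top 14 mm above this point; grip it across the 44 mm, fingers beside the narrower plunger knob, whose top is 42 mm above this point. Plate: 240 x 116 x 10 mm, long side x, z up; its underside is 30 mm below this point.
- plunger (a joint): Travel of the sprung plunger in the top plate, m: 0 = up (the spring returns it there), 0.0125 = down on its stop. Its press bar meets the stoppers after about 5 mm and drives them all in together. The spring takes about 2.5 N at first, 5.5 N at the stop, each stopper about 1.5 N more: with four vials some 12 N.
- knob_top (a point): Centre of the top face of the black plunger knob (36 mm wide, 15 mm tall), 72 mm above the plate's underside when up, 148 mm above the bench with the plate on the chamber. The plunger's press bar (160 x 44 mm) hangs 8 mm below the plate's underside: on a flat surface the plate stands on this bar, with plate_grip 38 mm above the surface.
- valve (a joint): Turn of the steel lever on the brass valve at the chamber's right side, rad: 0 = pump (lever straight out from that side, along the chamber's -y), 1.571 = vent (lever along the side, pointing to the chamber's -x, towards the robot). Clockwise from above, a stop at each end; it stays where it is left (0.06 Nm).
- valve_axis (a point): On the vertical axis of the valve lever, at the lever's mid-height, 63 mm above the bench, 98 mm to the right of the chamber's middle line and 50 mm beyond its centre; axes as the chamber's. The pump, 125 mm tall, stands beyond the chamber's far right corner.
- lever_tip (a point): Point on the lever 65 mm from its axis, at its mid-height. The lever is a bar 12 mm wide, 14 mm high (56 to 70 mm above the bench), ending 79 mm from the axis; a pipe passes under it at 24 to 36 mm above the bench.
- seat (a point): Centre of the chamber's rim, 76 mm above the bench, where the plate's underside lies; x along its long side, away from the robot, y left. The chamber is an open aluminium box fixed to the bench, 240 x 116 mm, inside 200 x 100 mm, floor 12 mm above the bench. At x = +-108 mm a pin, 8 mm thick with a tapered tip, stands 24 mm above the rim, in a 10.5 mm hole of the plate.
- tray: Shallow steel tray (loose, 0.7 kg), 210 mm along its x, 150 mm along its y, 18 mm tall, walls and floor 3 mm. Origin at the centre of its underside, z up.
- mat: Grey-green rubber mat on the bench to the robot's right, 300 mm along its x, 180 mm along its y, 2 mm thick; origin at the centre of its underside.
- vial1_mid (a point): Centre of an amber glass vial, 20 mm above its foot, z along its axis. 24 mm in diameter for its lower 30 mm, then narrower to its lip, 40 mm above its foot; 22 g. At the start it stands on the chamber floor in a row along the chamber's middle, 32 to 52 mm from the next place. Two to four vials are present, the others are None.
- vial1_stopper (a joint): How far the grey rubber stopper (19 mm flange) of this vial is driven in, m: 0 = half in (flange top 11 mm above the glass), 0.008 = flange on the glass. The press bar at its stop leaves it at about 0.0075. It stays where it is pushed.
- beaker: Bystander: glass beaker, 68 mm wide, 85 mm tall; origin at the centre of its underside.
- stopper_jar: Bystander: amber jar with a white cap, 60 mm wide, 70 mm tall; origin at the centre of its underside.
- petri_stack: Bystander: stack of clear dishes, 92 mm wide, 45 mm tall; origin at the centre of its underside.
- tip_box: Bystander: box of pipette tips, 87 x 122 x 62 mm; origin at the centre of its underside.
- timer: Bystander: flat white timer, 60 x 60 x 16 mm; origin at the centre of its underside.
- marker: Bystander: white marker pen lying down, 135 mm long, 11 mm thick; origin under its middle.
- wash_bottle: Bystander: white wash bottle with a bent spout, 64 mm wide, 170 mm tall; origin at the centre of its underside.
- vial2_mid (a point): The same as vial1_mid, of another vial; None if absent.
- vial2_stopper (a joint): The same as vial1_stopper, of vial2; None if absent.
- vial3_mid (a point): The same as vial1_mid, of another vial; None if absent.
- vial3_stopper (a joint): The same as vial1_stopper, of vial3; None if absent.
- vial4_mid (a point): The same as vial1_mid, of another vial; None if absent.
- vial4_stopper (a joint): The same as vial1_stopper, of vial4; None if absent.

How it is judged:
On the way, in this order (a step that is already met when the one before it is completed fails the run):
1. with the valve on pump, the plunger is pressed down to its stop (value of joint plunger above 0.0115 m and value of joint valve below 0.35 rad and horizontal distance between plate_grip and seat below 0.004 m and z of plate_grip in the frame of seat between 0.026 and 0.0335 m and angle between plate_grip's own z axis and vertical below 0.035 rad), for 0.3 s.
2. the valve lever is turned to vent (value of joint valve above 1.4 rad and horizontal distance between plate_grip and seat below 0.004 m and z of plate_grip in the frame of seat between 0.026 and 0.0335 m and angle between plate_grip's own z axis and vertical below 0.035 rad), for 0.2 s.
3. the top plate is lifted straight and level clear of its pins (z of plate_grip in the frame of seat above 0.056 m and horizontal distance between plate_grip and seat below 0.025 m and angle between plate_grip's own z axis and vertical below 0.12 rad), for 0.05 s.
4. the top plate rests on the rubber mat (horizontal distance between plate_grip and mat below 0.09 m and z of plate_grip in the frame of mat below 0.045 m and angle between plate_grip's own z axis and vertical below 0.1 rad), for 0.3 s.
At the end, for the whole second after the job is handed in: Every vial stands upright (within 0.1 rad) on the tray's floor with its stopper driven in at least 6 of 8 mm; the top plate lies flat on the chamber rim over both pins (centre within 4 mm, within 0.035 rad of level); the plunger is up; the valve lever is at vent (1.40 rad or more) (all of step 2 and value of joint plunger below 0.003 m and value of joint each of vial1_stopper, vial2_stopper, vial3_stopper, vial4_stopper above 0.006 m and angle between each of vial1_mid, vial2_mid, vial3_mid, vial4_mid's own z axis and vertical below 0.1 rad and z of vial1_mid in the frame of tray between 0.015 and 0.029 m and x of vial1_mid in the frame of tray between -0.095 and 0.095 m and y of vial1_mid in the frame of tray between -0.065 and 0.065 m and z of vial2_mid in the frame of tray between 0.015 and 0.029 m and x of vial2_mid in the frame of tray between -0.095 and 0.095 m and y of vial2_mid in the frame of tray between -0.065 and 0.065 m and z of vial3_mid in the frame of tray between 0.015 and 0.029 m and x of vial3_mid in the frame of tray between -0.095 and 0.095 m and y of vial3_mid in the frame of tray between -0.065 and 0.065 m and z of vial4_mid in the frame of tray between 0.015 and 0.029 m and x of vial4_mid in the frame of tray between -0.095 and 0.095 m and y of vial4_mid in the frame of tray between -0.065 and 0.065 m); the robot touches nothing.
It fails at once if the top plate is raised from the chamber with the valve not yet on vent (z of plate_grip in the frame of seat above 0.045 m and value of joint valve below 1.2 rad).
It fails at once if another thing on the bench is moved by more than 3 cm (distance of any of beaker, stopper_jar, petri_stack, tip_box, timer, marker, wash_bottle from where it was at the start of the episode above 0.03 m).
Of vial1, vial2, vial3, vial4 only 2 to 4 are there at a start; the rules pass over those that are not, and their reading is None.
At some moment in a run one of top_plate may be knocked a few centimetres aside while the robot is not near it.
It also fails if it takes over 210 s, if anything falls off the work surface, if the arm or the gripper's body presses on something with over 40 N, if the wrist force passes 120 N, or if a joint passes its speed limit or range.

ROBOT

A 7-joint arm with a two-finger parallel gripper is mounted at the origin on the work surface. World frame = base frame: x ahead of the robot, y to its left, z up, the work surface at z = 0. Lengths are in m, angles in rad, forces in N, time in s.
With the tool pointing down it reaches from about 0.425 to 0.825 m from the base axis. Payload 3.6 kg.
Tool frame: the origin (TCP) lies where the fingers leave the gripper's body, on its centre line; the fingertips stand 73 mm ahead of it and the grasp point (between the pads) lies 54 mm ahead of it; x points along the fingers, y is the direction in which the jaws open and shut, and the axes are right-handed (so a half turn about x gives the same grasp; the last joint's range is limited). The gripper opens to 85 mm and grips with 20 to 120 N. Pads are 22 mm wide; open, the fingers measure 114 mm over their backs; the gripper's body (76 mm by 85 mm) begins 54 mm behind the grasp point. The pads swing forward as they close: fully open they stand 13 mm farther back than shut.
Start: joints at [-1.129, 0.615, -0.013, 1.423, 0.008, 1.103, -0.04], TCP at [0.293, 0.58, 0.304] pointing down, gripper open.
Joint ranges: [-3.12, 3.12], [-0.3, 2.06], [-1.34, 1.32], [0.26, 2.42], [-1.36, 4.5], [0.01, 1.98], [-2.84, 2.84]. Speed limits (rad/s): [2.79, 2.79, 3.14, 3.14, 3.14, 3.14, 3.14].

INTERFACE

Orientations are given as a unit quaternion [x, y, z, w].
In Python, from station import arm, snapshot, camera_info, ticket gives the robot as it stands. Calls block until the motion is done:
- arm.movep(position, orientation): joint-space move of the TCP to a pose.
- arm.line_to(position, velocity=0.15, ori=None): straight line of the TCP; ori=None keeps the orientation; velocity is the mean speed in m/s.
- arm.move_j(angles): joint-space move.
- arm.move_gripper(opening, effort=None): opening from 0.0 (shut) to 1.0 (fully open); effort is the grip in N (None keeps the last); returns when the fingers have stopped.
- arm.pause(seconds).
- arm.ik(position, orientation): joint angles nearest the present ones, or None.
- snapshot(name): name is "scene" or "top" or "wrist"; returns the picture (384x512x3 uint8, blue, green, red); there is no depth.
- camera_info(name): a dict with "fx", "fy", "cx", "cy" (pixels), "R" (3x3) and "t" (3): a world point X has camera coordinates R X + t; the wrist camera has in their place "T_tool_cam" (4x4, takes a point from camera to tool coordinates, whose origin is the TCP and whose axes are the tool frame's). Camera axes: x right, y down, z forward; pixel columns grow to the right and rows downward; lengths in m; the calibration is good to about 2 mm. The wrist camera is an equidistant fisheye: a pixel r from the principal point sees the ray r / f radians off the axis. A picture is of the moment at which its call begins: read the wrist's pose just before it. camera_info takes no time and is no camera call.
A pose or a line that the arm cannot do raises arm.MotionError and nothing moves.
- ticket.finish_job(): hands the job in, once; it reports no verdict.
Readings, each from a call of its own:
- arm.read_time(): time.
- arm.read_joint_positions(): joint angles.
- arm.read_dq(): joint speeds.
- arm.read_effort(): joint torques, N m.
- arm.read_tool_pos(): TCP position.
- arm.read_eef_rot(): TCP orientation.
- arm.read_ft_force(): force on the tool from outside, world axes, zero at the start.
- arm.read_wrist_torque(): the same for the moment, N m.
- arm.read_opening(): opening from 0.0 (shut) to 1.0 (fully open).
Only numpy, scipy, OpenCV 4.12 (cv2) and the standard library are available. Lean on these libraries where they do the work, as an engineer would, in place of code of your own. Each camera call takes 0.05 s, during which the arm holds its last target.

## Working session

There is one attempt and no reset: what is moved stays moved. The work goes in short steps, each a Python script; the robot and the scene stay as the last script left them, time stands still between calls to the robot, and variables do not carry over. Pictures are saved under pics/ and viewed, and the job is handed in when it is done.

```bash
ls; mkdir -p pics
python3 - <<'E'
from station import arm, snapshot, camera_info
import cv2,json
for n in ("scene","top","wrist"):
    im=snapshot(n); cv2.imwrite(f"pics/{n}0.png",im)
    print(n,camera_info(n))
print(arm.read_time(),arm.read_tool_pos(),arm.read_eef_rot(),arm.read_opening())
E
```

```text
pics
scene {'fx': 439.81151338224885, 'fy': 439.81151338224885, 'cx': 256.93762732020065, 'cy': 196.61524615589246, 'R': array([[-0.31785789,  0.94808376, -0.01017572],
       [ 0.66922776,  0.21673927, -0.71074489],
       [-0.67164021, -0.23272574, -0.70337626]]), 't': array([ 0.19055244, -0.30960474,  1.80164381])}
top {'fx': 374.00459344760185, 'fy': 374.00459344760185, 'cx': 253.4818381471326, 'cy': 192.7455679071697, 'R': array([[-0.0037737 , -0.99995838,  0.00830633],
       [-0.98391076,  0.00222918, -0.1786467 ],
       [ 0.17862075, -0.00884684, -0.98387822]]), 't': array([-0.00520128,  0.6099528 ,  1.12929508])}
wrist {'fx': 297.3186396354542, 'fy': 297.3186396354542, 'cx': 253.9528831418841, 'cy': 191.54817092311495, 'T_tool_cam': array([[-8.29618925e-04, -3.22776518e-01,  9.46474844e-01,
        -7.07515268e-02],
       [ 9.99999579e-01,  1.02572602e-04,  9.11515619e-04,
         4.23854735e-04],
       [-3.91298225e-04,  9.46475202e-01,  3.22776297e-01,
        -8.49252433e-02],
       [ 0.00000000e+00,  0.00000000e+00,  0.00000000e+00,
         1.00000000e+00]])}
0.15 [0.29289873 0.57975241 0.30300873] [ 0.16319143  0.68801517 -0.16458505  0.68768848] 0.9963313581510679
```

View pics/scene0.png

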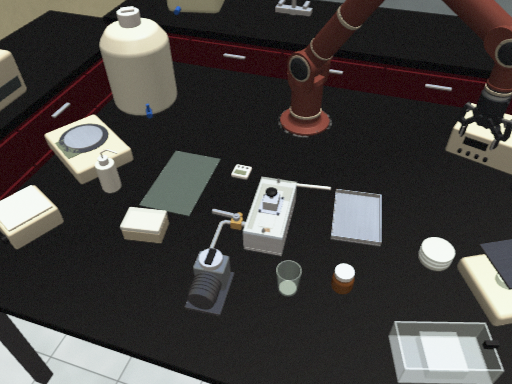

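View pics/top0.png

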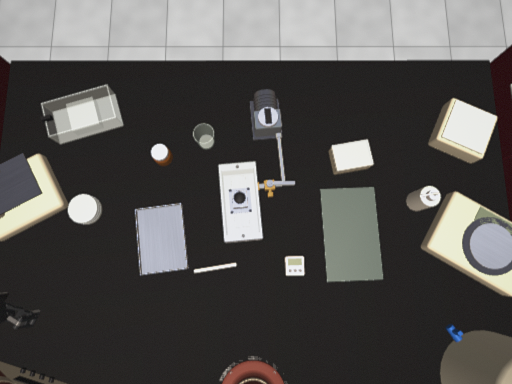

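View pics/wrist0.png

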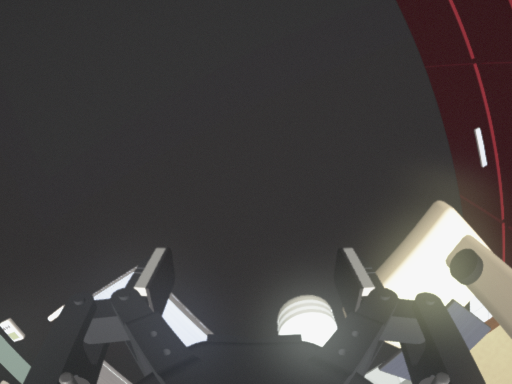

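The scene camera shows the chamber at about (270,215), with the valve lever at (225,213), the tray at (357,217) and the mat at (182,182). In the top view the chamber is at (240,202), tray (161,239), mat (351,235) and lever at (280,184). I'll enlarge the top view.

```bash
cat > h.py <<'E'
from station import arm, snapshot, camera_info, ticket
import numpy as np, cv2
from scipy.spatial.transform import Rotation as Ro
def pix2w(cam,u,v,z):
    c=camera_info(cam); R=np.array(c["R"]);t=np.array(c["t"])
    d=R.T@np.array([(u-c["cx"])/c["fx"],(v-c["cy"])/c["fy"],1]); o=-R.T@t
    return o+d*(z-o[2])/d[2]
def w2pix(cam,X):
    c=camera_info(cam); p=np.array(c["R"])@np.array(X)+np.array(c["t"])
    return np.array([c["cx"]+c["fx"]*p[0]/p[2],c["cy"]+c["fy"]*p[1]/p[2]])
def q_down(yaw):
    # tool x down; tool y (jaw axis) along world direction at angle yaw
    y=np.array([np.cos(yaw),np.sin(yaw),0]); x=np.array([0,0,-1.]); z=np.cross(x,y)
    return Ro.from_matrix(np.c_[x,y,z]).as_quat()
def wpix2w(u,v,z,pos,q):
    c=camera_info("wrist"); T=np.array(c["T_tool_cam"])
    x,y=(u-c["cx"]),(v-c["cy"]); r=np.hypot(x,y); th=r/c["fx"]
    d=np.array([np.sin(th)*x/r,np.sin(th)*y/r,np.cos(th)]) if r>0 else np.array([0,0,1.])
    Rw=Ro.from_quat(q).as_matrix()
    d=Rw@T[:3,:3]@d; o=np.array(pos)+Rw@T[:3,3]
    return o+d*(z-o[2])/d[2]
def ww2pix(X,pos,q):
    c=camera_info("wrist"); T=np.array(c["T_tool_cam"]); Rw=Ro.from_quat(q).as_matrix()
    p=T[:3,:3].T@(Rw.T@(np.array(X)-pos)-T[:3,3])
    r=np.hypot(p[0],p[1]); th=np.arctan2(r,p[2])
    return np.array([c["cx"]+c["fx"]*th*p[0]/r,c["cy"]+c["fx"]*th*p[1]/r])
def crop(im,u0,v0,u1,v1,name,s=6):
    c=cv2.resize(im[v0:v1,u0:u1],None,fx=s,fy=s,interpolation=cv2.INTER_CUBIC); cv2.imwrite(name,c)
def wsnap(name):
    p,q=np.array(arm.read_tool_pos()),np.array(arm.read_eef_rot()); im=snapshot("wrist"); cv2.imwrite(name,im); np.savez(name[:-4],p=p,q=q); return im,p,q
E
python3 - <<'E'
from h import *
im=cv2.imread("pics/top0.png")
crop(im,205,150,305,250,"pics/topc.png",6)
crop(im,125,190,205,290,"pics/trayc.png",6)
crop(im,310,175,400,290,"pics/matc.png",5)
E
```

```text
(no output)
```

View pics/topc.png

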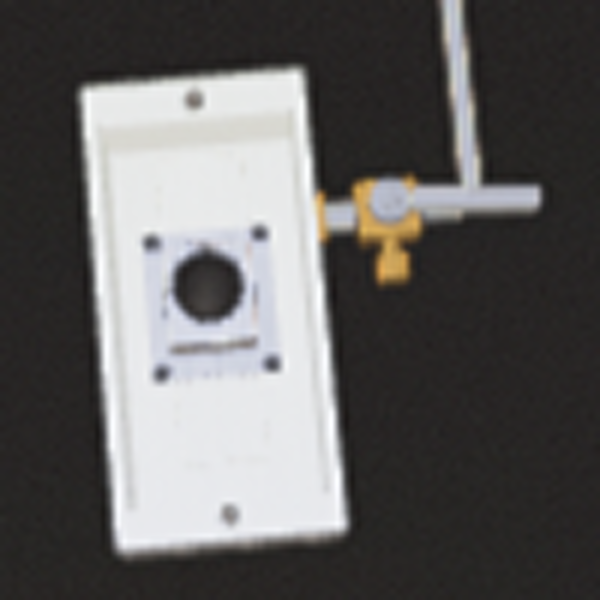

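View pics/trayc.png

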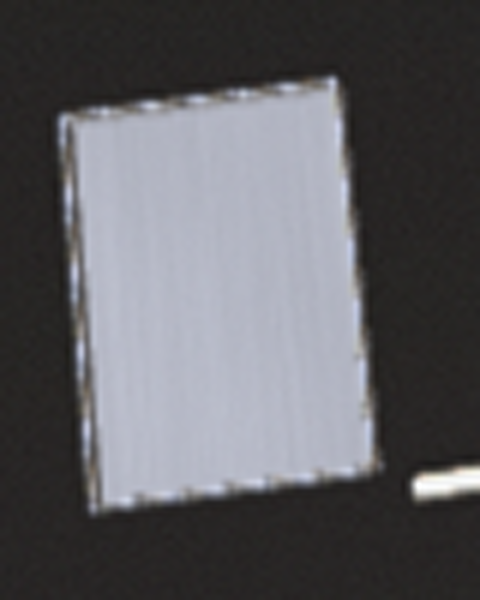

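View pics/matc.png

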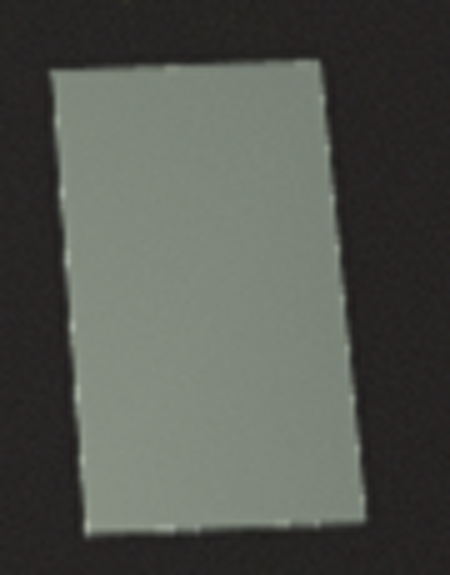

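In the enlarged top view the pins are at crop (195,99) and (230,514), and the knob is at (208,286). The valve hub is at (390,199) and the lever ends at (542,197). The tray corners are (62,115), (337,79), (378,468) and (93,514). The mat corners are (50,70), (320,60), (366,521) and (87,535).

Run:
```python
from h import *
np.set_printoptions(precision=4,suppress=True)
def P(x,y,u0,v0,s,z): return pix2w("top",u0+(x+.5)/s-.5,v0+(y+.5)/s-.5,z)
f=lambda x,y,z:P(x,y,205,150,6,z)
a,b=f(195,99,.099),f(230,514,.099); print("pins",a,b,np.linalg.norm(a-b),(a+b)/2,np.degrees(np.arctan2(*(a-b)[1::-1])))
c=[f(80,88,.086),f(303,68,.086),f(347,530,.086),f(118,553,.086)]; print("plate",np.mean(c,0),[np.linalg.norm(c[i]-c[i-1]) for i in range(4)])
d=(c[0]+c[1]-c[2]-c[3]); print(np.degrees(np.arctan2(d[1],d[0])))
print("knob",f(208,286,.148)); v=f(390,199,.07);print("valve",v, "tip",f(542,197,.07))
g=lambda x,y,z:P(x,y,125,190,6,z)
c=[g(62,115,.018),g(337,79,.018),g(378,468,.018),g(93,514,.018)]; print("tray",c,np.mean(c,0),[np.linalg.norm(c[i]-c[i-1]) for i in range(4)])
d=(c[0]+c[1]-c[2]-c[3]); print(np.degrees(np.arctan2(d[1],d[0])))
g=lambda x,y,z:P(x,y,310,175,5,z)
c=[g(50,70,.002),g(320,60,.002),g(366,521,.002),g(87,535,.002)]; print("mat",np.mean(c,0),[np.linalg.norm(c[i]-c[i-1]) for i in range(4)])
d=(c[0]+c[1]-c[2]-c[3]); print(np.degrees(np.arctan2(d[1],d[0])))
for n,u,v,z in (("beaker",204,130,.085),("jar",159,151,.07),("marker",215,268,.01),("timer",295,266,.016),("tipbox",351,155,.062),("wash",430,193,.17),("petri",84,209,.045),("pump",265,100,.125)): print(n,pix2w("top",u,v,z))
```

```text
pins [0.6857 0.0436 0.099 ] [0.4731 0.0254 0.099 ] 0.21335869973993773 [0.5794 0.0345 0.099 ] 4.910976133701241
plate [0.5802 0.0351 0.086 ] [np.float64(0.24135004901135051), np.float64(0.11659714119347045), np.float64(0.24072234252444466), np.float64(0.11547436920224105)]
5.146712963756809
knob [0.5798 0.0352 0.148 ]
valve [ 0.639  -0.0576  0.07  ] tip [ 0.6399 -0.1373  0.07  ]
tray [array([0.5649, 0.3762, 0.018 ]), array([0.5842, 0.2288, 0.018 ]), array([0.3777, 0.201 , 0.018 ]), array([0.3547, 0.3489, 0.018 ])] [0.4704 0.2887 0.018 ] [np.float64(0.21196428140954202), np.float64(0.14858917788442402), np.float64(0.2083535572689101), np.float64(0.1497429160334337)]
7.529833587037031
mat [ 0.4861 -0.3234  0.002 ] [np.float64(0.30133840061591344), np.float64(0.18040720975850394), np.float64(0.2997150394027533), np.float64(0.17860705120765252)]
2.282044045406461
beaker [0.8075 0.1497 0.085 ]
jar [0.7429 0.2933 0.07  ]
marker [0.3759 0.1155 0.01  ]
timer [ 0.3812 -0.1378  0.016 ]
tipbox [ 0.7312 -0.3208  0.062 ]
wash [ 0.5872 -0.5117  0.17  ]
petri [0.5608 0.528  0.045 ]
pump [ 0.891  -0.0434  0.125 ]
```

Run:
```python
from h import *
im=cv2.imread("pics/scene0.png"); crop(im,180,170,310,300,"pics/scc.png",5)
np.set_printoptions(precision=3,suppress=True)
for yaw in (95,-85):
  for p in ([.58,.035,.30],[.67,-.09,.13],[.486,-.323,.2],[.47,.289,.2],[.63,-.14,.13]):
    print(yaw,p,arm.ik(p,q_down(np.radians(yaw))))
```

```text
95 [0.58, 0.035, 0.3] [-0.078  0.51  -0.031  1.636  0.018  0.996  1.543]
95 [0.67, -0.09, 0.13] [ 0.175  0.842 -0.134  1.502  0.138  0.806  1.647]
95 [0.486, -0.323, 0.2] [ 0.499  0.63   0.079  1.743 -0.067  0.77   2.27 ]
95 [0.47, 0.289, 0.2] [-0.501  0.593 -0.139  1.829  0.116  0.728  0.955]
95 [0.63, -0.14, 0.13] [ 0.261  0.804 -0.133  1.601  0.141  0.746  1.723]
-85 [0.58, 0.035, 0.3] [-0.517  0.588  0.691  1.65  -0.418  1.056 -1.182]
-85 [0.67, -0.09, 0.13] [-0.235  0.929  0.647  1.518 -0.653  0.919 -0.86 ]
-85 [0.486, -0.323, 0.2] [ 0.072  0.769  0.823  1.757 -0.689  0.93  -0.294]
-85 [0.47, 0.289, 0.2] [-0.964  0.658  0.596  1.844 -0.502  0.794 -1.588]
-85 [0.63, -0.14, 0.13] [-0.161  0.888  0.63   1.616 -0.65   0.857 -0.751]
```

View pics/scc.png

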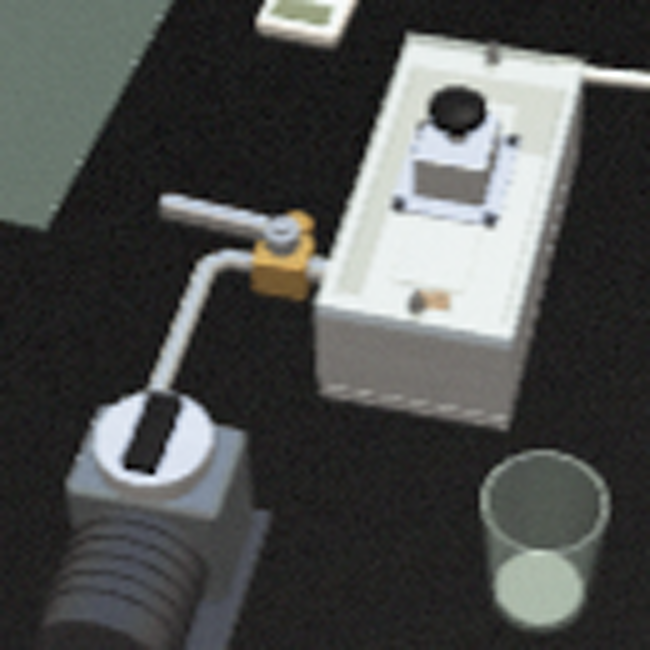

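The pipe runs low from the valve at (240,260) to the pump at (160,390), below lever height. I'll go to the knob next.

Run:
```python
from h import *
np.set_printoptions(precision=4,suppress=True)
q=q_down(np.radians(95))
arm.movep([.46,.035,.33],q)
im,p,qq=wsnap("pics/w1.png"); print(p,qq,arm.read_time(),arm.read_ft_force())
print(ww2pix([.5795,.035,.148],p,qq))
```

```text
[0.4602 0.0359 0.33  ] [-0.0313  0.7063  0.0316  0.7065] 2.25 [ 0.6938  0.4726 -0.0651]
[241.6923 294.8735]
```

View pics/w1.png

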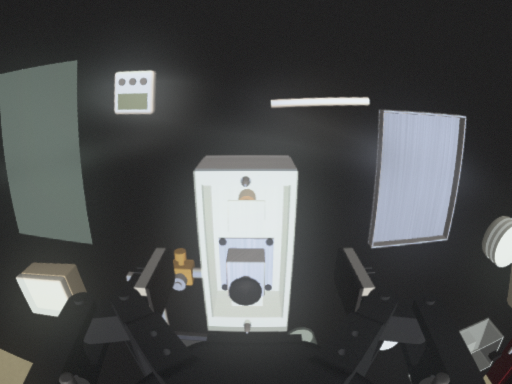

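The wrist view shows the knob at (245,290) and the pins at (246,182) and (248,326), within about 3 mm of my estimate. Only one amber spot, at (247,197), shows under the plate.

Run:
```python
from h import *
np.set_printoptions(precision=4,suppress=True)
d=np.load("pics/w1.npz"); p,q=d["p"],d["q"]
print(wpix2w(245,290,.148,p,q),wpix2w(246,181,.1,p,q),wpix2w(248,326,.1,p,q))
Q=q_down(np.radians(95)); T=np.array([.5795,.035])
arm.move_gripper(0.0)
arm.line_to([T[0],T[1],.30],.2,Q)
arm.line_to([T[0],T[1],.228],.1)
arm.pause(.2); f0=np.array(arm.read_ft_force()); print("f0",f0)
z=.228
while z>.203:
    z-=.001; arm.line_to([T[0],T[1],z],.03); f=np.array(arm.read_ft_force())-f0; r=arm.read_tool_pos()
    print(round(z,4),r[2],f)
    if f[2]>22: break
arm.pause(.6); print(arm.read_tool_pos(),np.array(arm.read_ft_force())-f0,arm.read_time())
```

```text
[0.5724 0.038  0.148 ] [0.4674 0.0298 0.1   ] [0.6741 0.0485 0.1   ]
f0 [ 0.1288 -1.1175 -0.1597]
0.227 0.22704368994226293 [ 0.2358  1.4695 -0.6718]
0.226 0.22588382587795952 [ 0.1403  1.3823 -0.1336]
0.225 0.224892225880083 [ 0.9473  0.5225 -0.3808]
0.224 0.22390405081256554 [0.4253 1.0601 0.4796]
0.223 0.22291926750335006 [-1.1232  1.4361 -0.8212]
0.222 0.22192364246254134 [-1.1929  0.7855  0.1246]
0.221 0.2209287588664492 [0.4527 0.9243 0.123 ]
0.22 0.22032009968536034 [-1.0362  0.3127  3.52  ]
0.219 0.21912586164456124 [-0.9542  1.0419  3.3345]
0.218 0.21801677888854265 [-0.429   2.0678  2.6858]
0.217 0.21701467367067978 [-0.9149  1.7668  3.8414]
0.216 0.21599343362301499 [-0.8375  1.4199  3.247 ]
0.215 0.21529095634676326 [-0.658   0.5751  4.8803]
0.214 0.21456617255484745 [-1.5755  0.691   5.9845]
0.213 0.21371037000756624 [-1.0695  0.5523  7.258 ]
0.212 0.21283438862701323 [-2.2211 -0.0623  7.1822]
0.211 0.2118699899761753 [-2.1721  0.3942  8.1959]
0.21 0.2109366369973014 [-2.1589  0.7711  8.406 ]
0.209 0.20997118397964212 [-3.073   0.5581  8.4564]
0.208 0.20900815145870924 [-1.3862  2.1714  9.0148]
0.207 0.2082138036948161 [-2.5768  1.1031  9.5649]
0.206 0.20814730308302445 [-3.5902  1.3141 15.3718]
0.205 0.20808356503127007 [-5.1431  0.8626 19.8026]
0.204 0.20804204139814064 [-8.032   1.0577 24.8601]
[0.5796 0.035  0.208 ] [-7.1036  0.1151 24.1874] 11.45
```

Force rose steeply at 12.7 mm of travel, so the plunger is on its stop. I held it there for over 0.6 s. Next is the valve.

Run:
```python
from h import *
np.set_printoptions(precision=4,suppress=True)
Q=q_down(np.radians(95)); A=np.array([.6385,-.0577]); y0=np.radians(5)
arm.line_to([.5795,.035,.24],.08)
def pt(th,r,off):
    a=y0-np.pi/2-th; u=np.array([np.cos(a),np.sin(a)]); n=np.array([-u[1],u[0]]); return A+r*u+off*n
s=pt(0,.052,.040)
arm.line_to([.5795,.035,.28],.15)
arm.line_to([*s,.28],.2); arm.line_to([*s,.16],.15); arm.line_to([*s,.125],.08)
arm.pause(.2); f0=np.array(arm.read_ft_force()); print(s,f0)
for off in np.arange(.040,.0189,-.002): arm.line_to([*pt(0,.052,off),.125],.06)
print("at",arm.read_tool_pos(),np.array(arm.read_ft_force())-f0)
for d in range(4,101,4):
    arm.line_to([*pt(np.radians(d),.052,.019),.125],.06); f=np.array(arm.read_ft_force())-f0
    if d%8==0 or d>76: print(d,arm.read_tool_pos(),f)
    if d>60 and np.hypot(f[0],f[1])>9: break
arm.pause(.2)
im=snapshot("top"); crop(im,205,150,305,250,"pics/topv.png",6)
cv2.imwrite("pics/sv.png",snapshot("scene")); wsnap("pics/wv.png"); print(arm.read_time())
```

```text
[ 0.6829 -0.106 ] [ 0.0788 -0.2941  0.3371]
at [ 0.6628 -0.1078  0.125 ] [-0.9055  0.2921  0.4102]
8 [ 0.6547 -0.1106  0.1251] [-0.1572  1.5388 -0.692 ]
16 [ 0.6468 -0.1126  0.125 ] [ 0.1854  0.4961 -1.1298]
24 [ 0.639  -0.1132  0.125 ] [ 0.1603 -0.5624 -0.0475]
32 [ 0.6315 -0.1126  0.125 ] [ 0.8773 -0.2931  0.4727]
40 [ 0.6238 -0.1112  0.125 ] [ 0.4538  0.661  -0.2224]
48 [ 0.6165 -0.1086  0.125 ] [ 0.9589  0.4171 -0.2034]
56 [ 0.6096 -0.105   0.1249] [0.2615 0.2162 0.1134]
64 [ 0.6033 -0.1005  0.125 ] [-0.3354 -0.044  -0.6096]
72 [ 0.5977 -0.0951  0.125 ] [0.1252 0.4368 0.0951]
80 [ 0.5929 -0.0891  0.125 ] [ 0.665   0.8346 -0.0072]
84 [ 0.5908 -0.0858  0.1249] [-0.0235  0.5712 -0.0015]
88 [ 0.5889 -0.0824  0.125 ] [ 0.2982  0.954  -0.4312]
92 [ 0.5878 -0.0804  0.1251] [ 1.469  -2.5799 -0.5293]
96 [ 0.5875 -0.08    0.1253] [ 3.6197 -7.4759 -2.8421]
100 [ 0.5872 -0.0796  0.1254] [  5.0128 -13.0803  -5.3251]
24.575
```

View pics/wv.png

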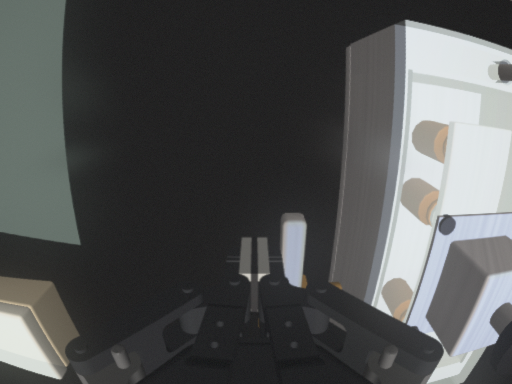

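The fingers have the lever at (292,245) along the chamber side against its stop. I'll back off and check it.

Run:
```python
from h import *
np.set_printoptions(precision=4,suppress=True)
p=np.array(arm.read_tool_pos())
arm.line_to([p[0],p[1]-.03,.125],.1); arm.line_to([p[0],p[1]-.03,.27],.2)
Q=q_down(np.radians(95))
arm.move_gripper(1.0,40)
arm.line_to([.50,.03,.29],.25,Q)
im,p,q=wsnap("pics/w2.png"); print(p,q)
arm.line_to([.45,-.02,.29],.25,Q)
cv2.imwrite("pics/s2.png",snapshot("scene")); crop(cv2.imread("pics/s2.png"),180,170,310,300,"pics/s2c.png",5)
```

```text
[0.5006 0.0286 0.2901] [-0.0307  0.7061  0.0298  0.7069]
```

View pics/s2c.png

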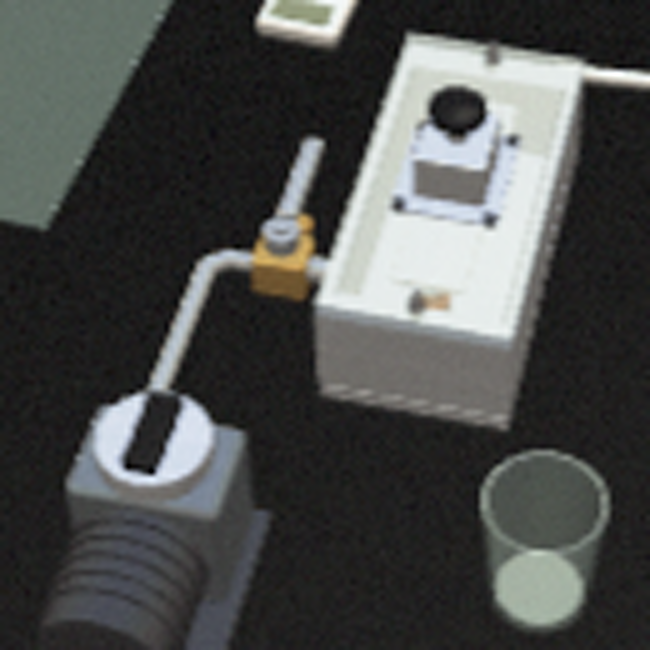

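View pics/w2.png

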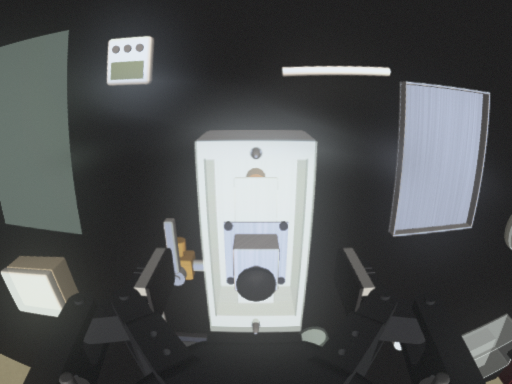

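The lever is now parallel to the chamber side, at scene crop (300,180). In the wrist view the knob is at (256,284) and the pins at (256,153) and (256,326), parallel to the tool. I'll grip the block now.

Run:
```python
from h import *
np.set_printoptions(precision=4,suppress=True)
d=np.load("pics/w2.npz"); p,q=d["p"],d["q"]
k=wpix2w(256,284,.148,p,q); a=wpix2w(256,153,.1,p,q); b=wpix2w(256,326,.1,p,q); print(k,a,b,(a+b)/2, np.degrees(np.arctan2((b-a)[1],(b-a)[0])))
Q=q_down(np.radians(95))
T=[.5797,.0358]
arm.line_to([*T,.29],.2,Q); arm.line_to([*T,.20],.15)
arm.pause(.2); f0=np.array(arm.read_ft_force())
arm.line_to([*T,.163],.06); print(np.array(arm.read_ft_force())-f0,arm.read_tool_pos())
arm.move_gripper(0.3,25); arm.pause(.2)
print(arm.read_opening(),np.array(arm.read_ft_force())-f0,arm.read_tool_pos(),arm.read_wrist_torque())
wsnap("pics/w3.png")
```

```text
[0.5744 0.038  0.148 ] [0.469 0.029 0.1  ] [0.6745 0.0473 0.1   ] [0.5717 0.0381 0.1   ] 5.095877496321548
[ 0.9283 -0.4582  1.1479] [0.5799 0.0358 0.163 ]
0.5102538156357517 [-1.3204  1.4819  5.2273] [0.5799 0.0363 0.1635] [ 0.2226  0.1306 -0.0514]
```

View pics/w3.png

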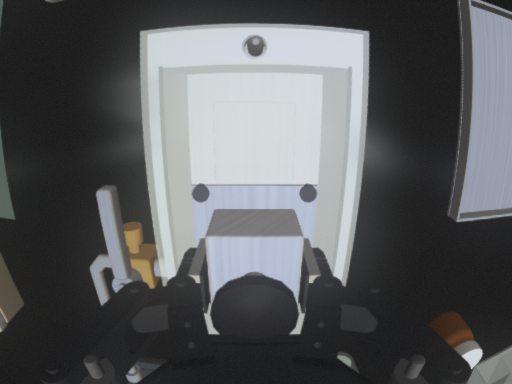

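Run:
```python
from h import *
np.set_printoptions(precision=4,suppress=True)
arm.move_gripper(0.3,70); arm.pause(.2)
p=np.array(arm.read_tool_pos()); print(p,arm.read_opening(),arm.read_ft_force())
for dz in (.004,.01,.02,.03,.04):
    arm.line_to([p[0],p[1],p[2]+dz],.03); print(dz,arm.read_ft_force(),arm.read_wrist_torque())
arm.line_to([p[0],p[1],p[2]+.12],.08)
wsnap("pics/w4.png"); cv2.imwrite("pics/s4.png",snapshot("scene")); crop(cv2.imread("pics/s4.png"),180,120,310,250,"pics/s4c.png",5)
```

```text
[0.58   0.0362 0.1637] 0.5009080101329385 [-1.5758  1.7655  6.6131]
0.004 [-0.1449  0.2691 -6.4584] [ 0.0789 -0.1018  0.0039]
0.01 [ 0.3621 -0.3526 -7.6891] [ 0.0059  0.0681 -0.0013]
0.02 [-0.5038 -0.3922 -6.8335] [-0.0003 -0.0448  0.0398]
0.03 [ 0.3286 -0.3568 -6.9483] [-0.0656 -0.0134  0.0004]
0.04 [-0.4902  0.3177 -7.5625] [ 0.0114  0.0513 -0.0226]
```

View pics/w4.png

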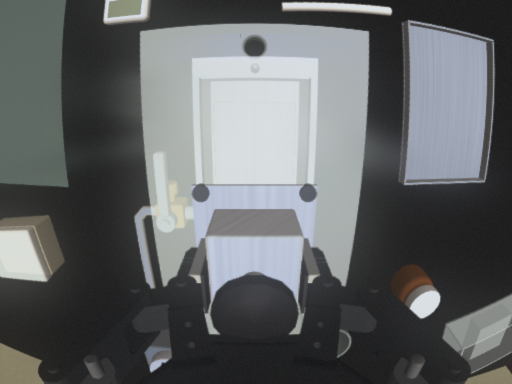

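View pics/s4c.png

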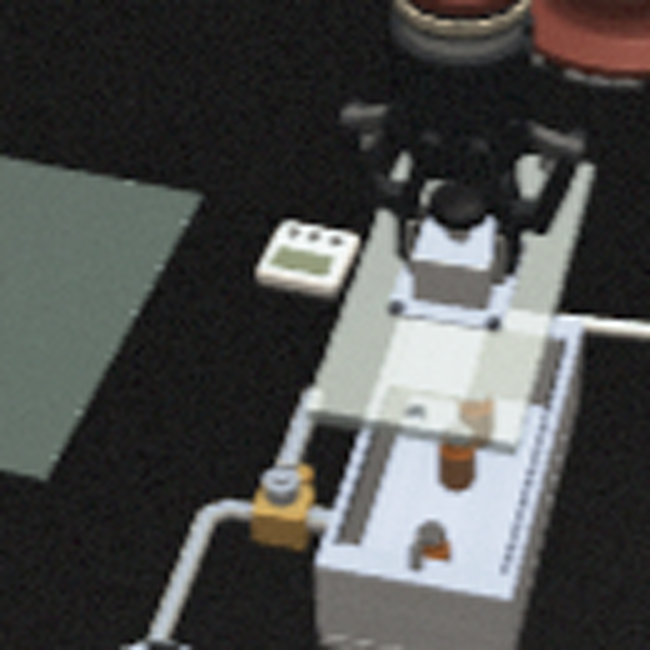

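The plate is up and level; the hole shows at wrist (254,45), where the pin was. On to the mat.

Run:
```python
from h import *
np.set_printoptions(precision=4,suppress=True)
Q=q_down(np.radians(95))
M=[.487,-.322]
arm.line_to([*M,.28],.22,Q); arm.line_to([*M,.12],.15); arm.pause(.2)
f0=np.array(arm.read_ft_force()); z=.106
arm.line_to([*M,z],.05)
while z>.092:
    z-=.001; arm.line_to([*M,z],.03); f=np.array(arm.read_ft_force())-f0
    if f[2]>4: break
print(z,f,arm.read_tool_pos())
arm.move_gripper(1.0); arm.pause(.3); print(arm.read_opening(),np.array(arm.read_ft_force()),arm.read_tool_pos())
arm.line_to([*M,.13],.05);arm.line_to([*M,.25],.2)
# look over chamber
arm.line_to([.45,.0,.33],.25,Q)
im,p,q=wsnap("pics/w5.png"); print(p,q,arm.read_time())
im=snapshot("top"); cv2.imwrite("pics/t5.png",im); crop(im,205,150,305,250,"pics/t5c.png",6); crop(im,310,175,400,290,"pics/t5m.png",5)
```

```text
0.09699999999999999 [-1.5536  1.2912  7.7851] [ 0.487  -0.322   0.0977]
0.999076867642094 [-1.1621 -0.1295  0.225 ] [ 0.487 -0.322  0.097]
[ 0.4498 -0.0011  0.3297] [-0.0304  0.7067  0.0299  0.7062] 44.9917
```

View pics/w5.png

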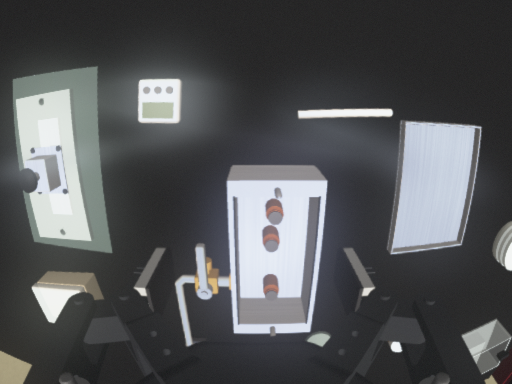

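View pics/t5c.png

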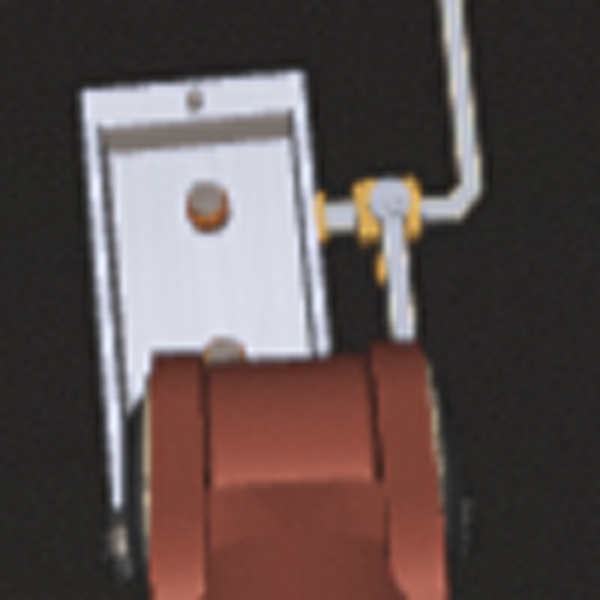

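View pics/t5m.png

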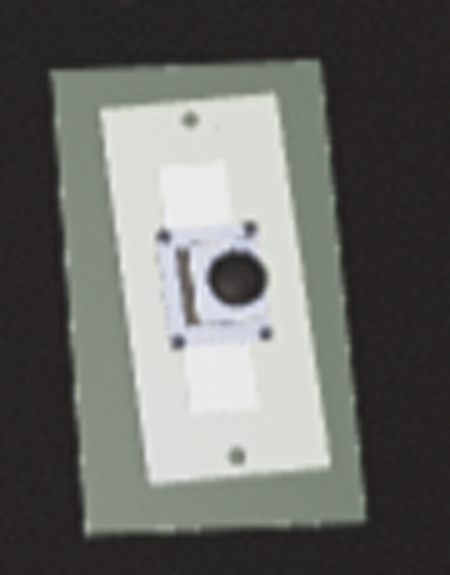

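The plate lies on the mat, centred. Three vials stand in the chamber, at wrist (275,212), (271,238) and (270,285). I need a top view with the arm out of the way.

Run:
```python
from h import *
Q=q_down(np.radians(95))
arm.line_to([.45,.27,.33],.3,Q)
im=snapshot("top"); cv2.imwrite("pics/t6.png",im); crop(im,205,150,275,250,"pics/t6c.png",6)
```

```text
(no output)
```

View pics/t6c.png

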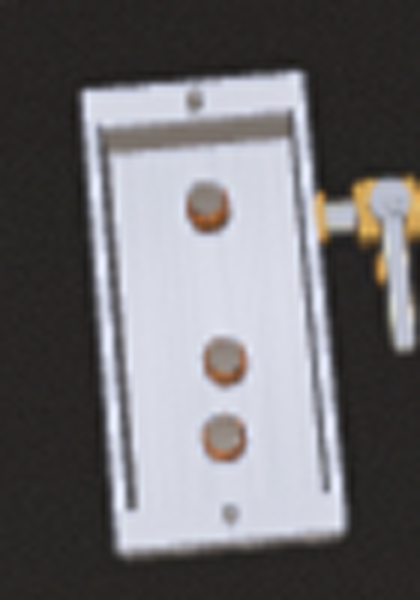

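```bash
python3 - <<'E'
from h import *
np.set_printoptions(precision=4,suppress=True)
c=np.array([.58,.0355]); a=np.radians(5.05); R=np.array([[np.cos(a),-np.sin(a)],[np.sin(a),np.cos(a)]])
d=np.load("pics/w5.npz")
for x,y,(wu,wv) in ((208,198,(270,297)),(226,354,(271,246)),(223,433,(276,219))):
    P=pix2w("top",205+(x+.5)/6-.5,150+(y+.5)/6-.5,.0555); print(P,"local",R.T@(P[:2]-c),"wrist",ww2pix(P,d["p"],d["q"]))
E
python3 - <<'E'
import cv2
im=cv2.imread("pics/w5.png"); cv2.imwrite("pics/w5c.png",cv2.resize(im[160:340,220:330],None,fx=4,fy=3.3))
E
```

```text
[0.6428 0.0381 0.0555] local [ 0.0628 -0.0029] wrist [268.3297 296.5003]
[0.5594 0.0284 0.0555] local [-0.0212 -0.0052] wrist [267.9335 247.5067]
[0.5179 0.0299 0.0555] local [-0.0623 -0.0001] wrist [272.507  219.3476]
```

View pics/w5c.png

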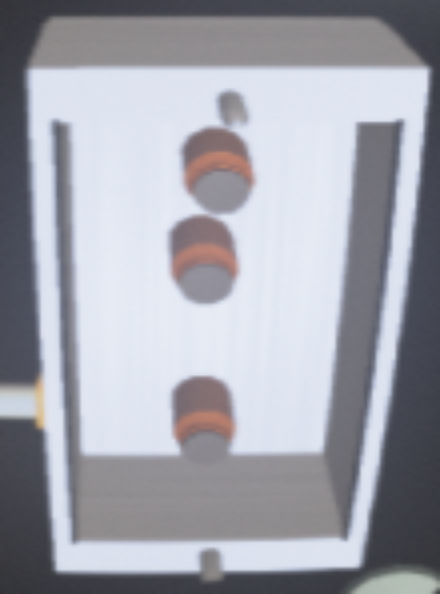

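```bash
cat > pick.py <<'E'
from h import *
np.set_printoptions(precision=3,suppress=True)
Qc=q_down(np.radians(95.05)); Qt=q_down(np.radians(97.5))
tc=np.array([.4704,.2887]); at=np.radians(7.5)
ca=np.radians(5.05); cx=np.array([np.cos(ca),np.sin(ca)])
def guarded(xy,z0,z1,f0,lim,step=.003,v=.05):
    z=z0
    while z>z1+1e-6:
        z=max(z1,z-step); arm.line_to([*xy,z],v); f=np.array(arm.read_ft_force())-f0
        if abs(f[2])>lim: print("contact",z,f); return z
    return z
def pick(xy,off,tx,name,dy=0.0):
    g=np.array(xy)+off*cx
    arm.move_gripper(.53,20)
    arm.line_to([*g,.25],.3,Qc); arm.line_to([*g,.15],.2); arm.pause(.15); f0=np.array(arm.read_ft_force())
    z=guarded(g,.15,.096,f0,5,.006,.08)
    arm.move_gripper(.15,25); arm.pause(.1); print("open",arm.read_opening(),np.array(arm.read_ft_force())-f0,arm.read_tool_pos())
    arm.line_to([*g,z+.01],.05); arm.line_to([*g,.25],.2); print("held",arm.read_opening())
    wsnap(name)
    t=tc+tx*np.array([np.cos(at),np.sin(at)])+dy*np.array([-np.sin(at),np.cos(at)])+off*np.array([np.cos(at),np.sin(at)])
    arm.line_to([*t,.25],.3,Qt); arm.line_to([*t,.11],.2); arm.pause(.15); f0=np.array(arm.read_ft_force())
    zt=guarded(t,.095,z-.009-.0015,f0,2.5,.001,.03); print("placed z",zt,"expect",z-.009)
    arm.move_gripper(.5); arm.pause(.1); arm.line_to([*t,.14],.08); arm.line_to([*t,.25],.2); print(arm.read_time())
E
python3 - <<'E'
from pick import *
pick([.6428,.0372],-.004,.06,"pics/p1.png")
E
```

```text
contact 0.10199999999999995 [-1.781  0.177  9.782]
open 0.2631712286131077 [-0.235 -0.281  4.484] [0.639 0.037 0.102]
held 0.26372222523236666
contact 0.093 [-0.316 -0.011  2.581]
placed z 0.093 expect 0.09299999999999996
57.15
```

View pics/p1.png

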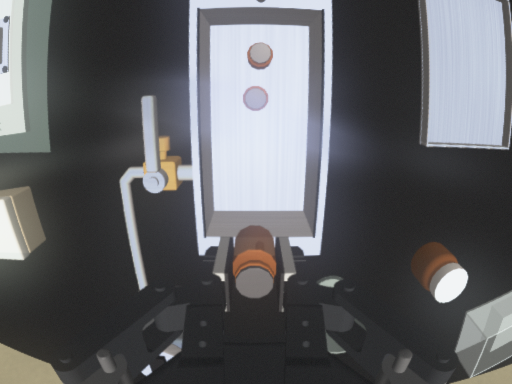

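Vial 1 was held upright and placed at the expected height. There was a light contact at TCP 0.102 on the way down, so I'll stop at 0.103 for the others.

```bash
sed -i 's/\.15,\.096,f0,5,\.006,\.08/.15,.103,f0,5,.006,.08/; s/move_gripper(.53,20)/move_gripper(.45,20)/' pick.py
python3 - <<'E'
from pick import *
pick([.5594,.0280],0,.0,"pics/p2.png")
pick([.5179,.0292],.004,-.06,"pics/p3.png")
arm.line_to([.45,.05,.33],.3,Qc)
im=snapshot("top"); cv2.imwrite("pics/t7.png",im); crop(im,125,190,205,290,"pics/t7t.png",5); crop(im,310,175,400,290,"pics/t7m.png",5)
wsnap("pics/w7.png")
E
```

```text
contact 0.103 [-0.451  1.259  6.868]
open 0.2664748864898901 [0.475 1.505 5.663] [0.56  0.028 0.103]
held 0.25927401706634084
contact 0.094 [-1.441 -1.107  7.187]
placed z 0.094 expect 0.094
67.4417
open 0.2637209923202975 [ 0.225  0.591 -0.205] [0.522 0.03  0.103]
held 0.26190489620196183
contact 0.094 [-1.077 -0.656  4.863]
placed z 0.094 expect 0.094
77.7083
```

View pics/t7t.png

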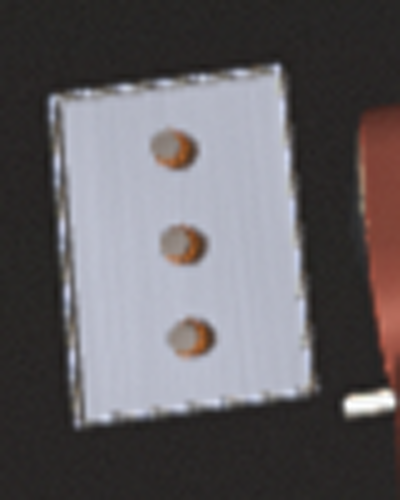

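View pics/t7m.png

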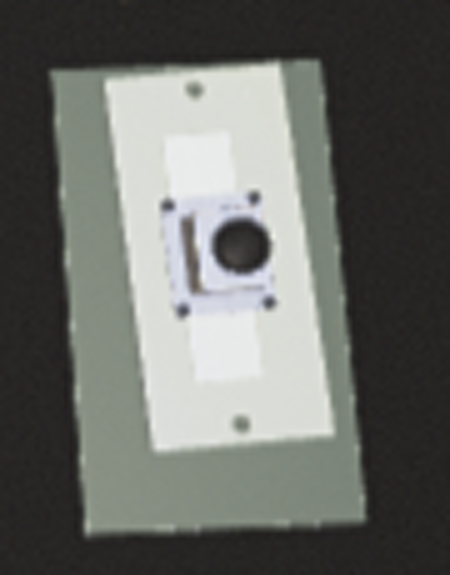

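View pics/w7.png

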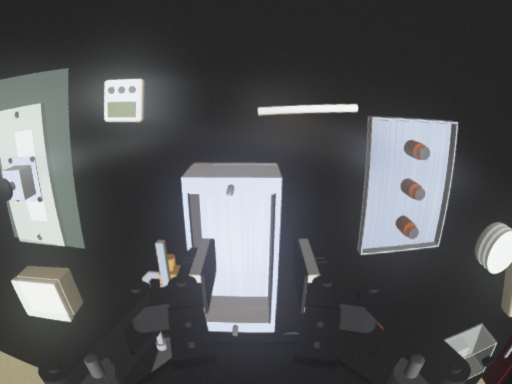

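All three vials stand upright in the tray, with stoppers at crop (166,146), (175,243) and (184,337). The plate has been knocked: its holes moved from (190,119) and (237,456) to (194,90) and (241,424). I'll compute its shift.

Run:
```python
from h import *
np.set_printoptions(precision=4,suppress=True)
g=lambda x,y,z:pix2w("top",310+(x+.5)/5-.5,175+(y+.5)/5-.5,z)[:2]
z=.02
def info(h,co):
    a,b=g(*h[0],z),g(*h[1],z); c=[g(*k,z) for k in co]; d=c[0]+c[1]-c[2]-c[3]
    print((a+b)/2,np.linalg.norm(a-b),np.degrees(np.arctan2(*(a-b)[::-1])),np.mean(c,0),np.degrees(np.arctan2(d[1],d[0])))
info([(190,119),(237,456)],[(99,108),(276,93),(330,466),(150,486)])
info([(194,90),(241,424)],[(104,78),(283,63),(334,435),(154,451)])
Q=q_down(np.radians(95))
arm.line_to([.42,-.30,.30],.3,Q)
arm.move_gripper(1.0)
im,p,q=wsnap("pics/w8.png"); print(p,q,arm.read_time())
```

```text
[ 0.489  -0.3237] 0.21655337135989064 5.088632127238627 [ 0.4889 -0.3238] 5.110212574966193
[ 0.5085 -0.3272] 0.2158895420748726 5.115241039160611 [ 0.5091 -0.3281] 4.814756040998917
[ 0.4201 -0.2998  0.3001] [-0.031   0.7064  0.031   0.7065] 80.6583
```

View pics/w8.png

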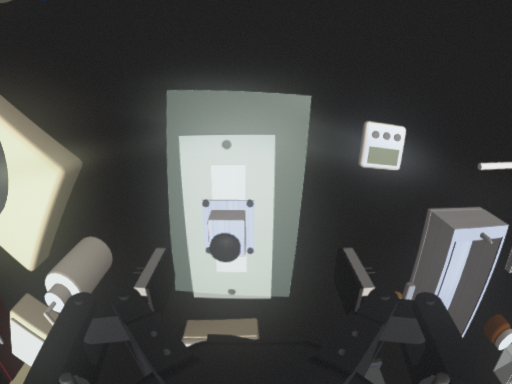

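The measured shift is (+0.020, −0.004) with no rotation. I'll regrip there and compare the hole position in the wrist view with the earlier grip.

Run:
```python
from h import *
np.set_printoptions(precision=4,suppress=True)
Q=q_down(np.radians(95))
T=[.5067,-.3258]
arm.line_to([*T,.27],.2,Q); arm.line_to([*T,.15],.15); arm.pause(.15); f0=np.array(arm.read_ft_force())
arm.line_to([*T,.098],.06); print(np.array(arm.read_ft_force())-f0)
arm.move_gripper(.3,25); arm.pause(.2); print(arm.read_opening(),np.array(arm.read_ft_force())-f0)
arm.move_gripper(.3,70); arm.pause(.2); print(arm.read_opening(),np.array(arm.read_ft_force())-f0,arm.read_tool_pos())
arm.line_to([*T,.12],.04); arm.line_to([*T,.20],.1)
im,p,q=wsnap("pics/w9.png"); print(arm.read_ft_force(),arm.read_wrist_torque())
a=cv2.imread("pics/w4.png")
o=np.hstack([cv2.resize(x[20:260,130:380],None,fx=1.6,fy=1.6*1.5) for x in (a,im)]); cv2.imwrite("pics/cmp.png",o)
```

```text
[ 0.4029 -0.1498  0.7419]
0.5107479977078305 [-0.8571 -0.3103  3.3981]
0.5034366922499148 [-1.2002  0.4216  5.3785] [ 0.5068 -0.3259  0.0985]
[-0.4739  0.372  -6.5188] [0.0525 0.0132 0.019 ]
```

View pics/cmp.png

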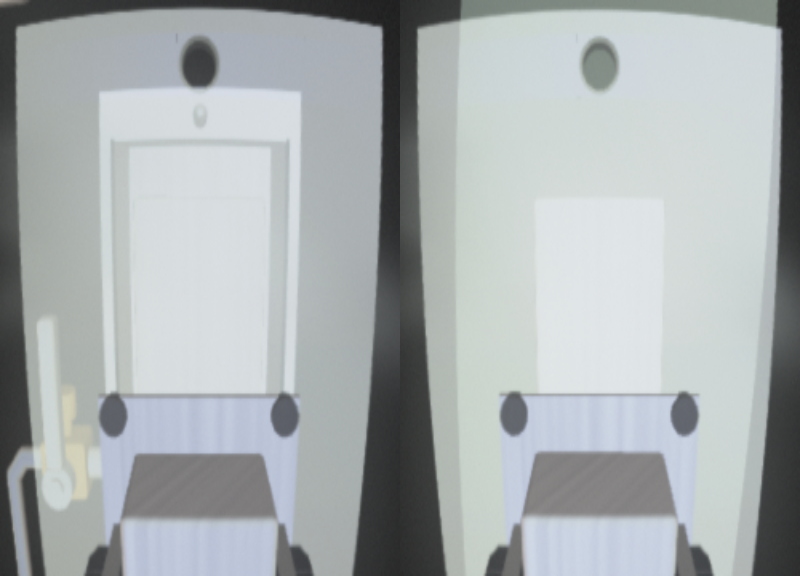

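The left and right views match: hole at (199,64) against (599−400,64). So the same TCP pose as before will seat it.

Run:
```python
from h import *
np.set_printoptions(precision=4,suppress=True)
Q=q_down(np.radians(95)); S=[.5800,.0362]
p=arm.read_tool_pos()
arm.line_to([p[0],p[1],.28],.2); arm.line_to([*S,.28],.2,Q); arm.line_to([*S,.20],.1); arm.pause(.3)
f0=np.array(arm.read_ft_force()); wsnap("pics/w10.png"); z=.20
while z>.1632:
    z-=.002 if z>.17 else .001
    arm.line_to([*S,z],.04); f=np.array(arm.read_ft_force())-f0; 
    if z<.192: print(round(z,4),f,arm.read_tool_pos()[2])
    if f[2]>9: break
```

```text
0.19 [-0.5055  0.814   1.0124] 0.18981353657561553
0.188 [-0.4041  0.2438  0.9076] 0.18779524647980356
0.186 [0.4347 0.5661 0.6577] 0.18584230680093097
0.184 [-1.2874 -0.0575  1.149 ] 0.18382255875256626
0.182 [0.2135 0.0648 2.0106] 0.18182305995298886
0.18 [-0.7503  0.2937  1.3002] 0.17979847574343005
0.178 [-1.0457  0.7816  0.4855] 0.17781566208839727
0.176 [-1.8426  1.0354  1.3161] 0.1758166566572939
0.174 [-0.5     0.5157  1.2659] 0.17383575136519186
0.172 [0.7659 0.0966 0.7223] 0.1718283462869351
0.17 [-0.6573  0.1948  1.2367] 0.16982592887732587
0.169 [-0.5143 -0.6549  0.7762] 0.16893295034413652
0.168 [0.2107 0.3564 0.931 ] 0.16794393159417528
0.167 [ 0.1868 -1.3     1.1257] 0.16691271959754084
0.166 [-0.7109  0.7096  0.737 ] 0.1659078343003401
0.165 [-0.3517 -0.3248  0.5732] 0.16491655379804
0.164 [-1.7757  0.5216  6.6527] 0.16466832053846184
0.163 [-3.4384 -0.1455 13.7053] 0.1646434738958203
```

View pics/w10.png

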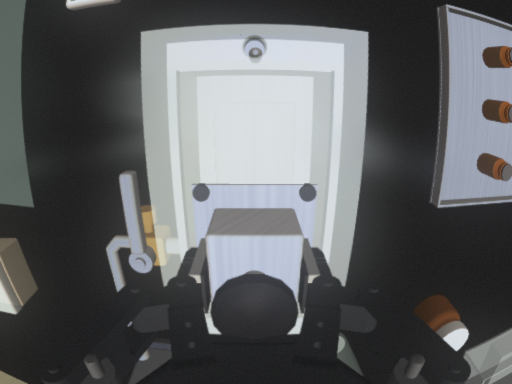

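The plate slid over the pins without resistance and seated at TCP z 0.1646, consistent with the roughly 1 mm higher regrip. I'll release it and verify.

Run:
```python
from h import *
S=[.5800,.0362]
arm.line_to([*S,.1645],.03)
arm.move_gripper(1.0); arm.pause(.2)
arm.line_to([*S,.20],.06); arm.line_to([*S,.30],.2); arm.line_to([.45,.27,.38],.25)
im=snapshot("top"); cv2.imwrite("pics/t11.png",im); s=snapshot("scene"); cv2.imwrite("pics/s11.png",s)
A=cv2.resize(im[150:290,120:320],None,fx=4,fy=4,interpolation=cv2.INTER_CUBIC); cv2.imwrite("pics/t11c.png",A)
crop(s,180,160,400,320,"pics/s11c.png",3)
a=cv2.imread("pics/top0.png"); crop(np.hstack([a[150:250,215:280],im[150:250,215:280]]),0,0,130,100,"pics/cmp2.png",6)
```

```text
(no output)
```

View pics/cmp2.png

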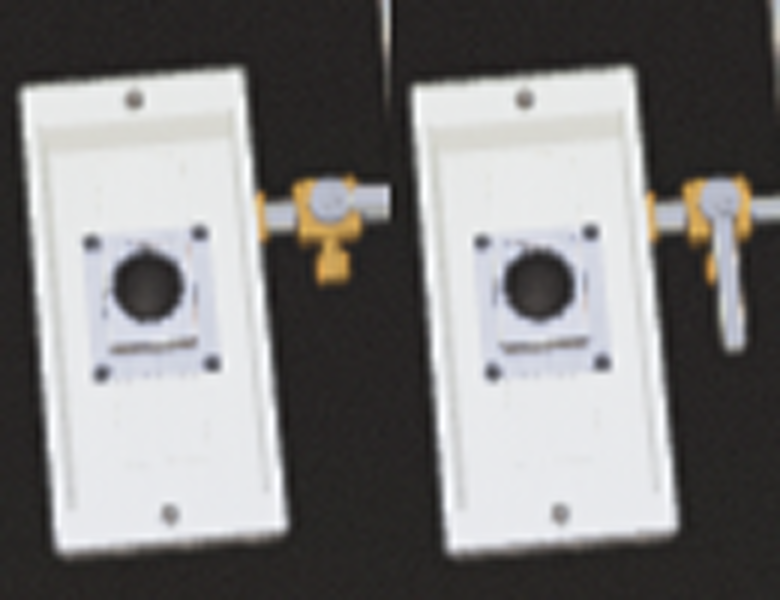

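View pics/s11c.png

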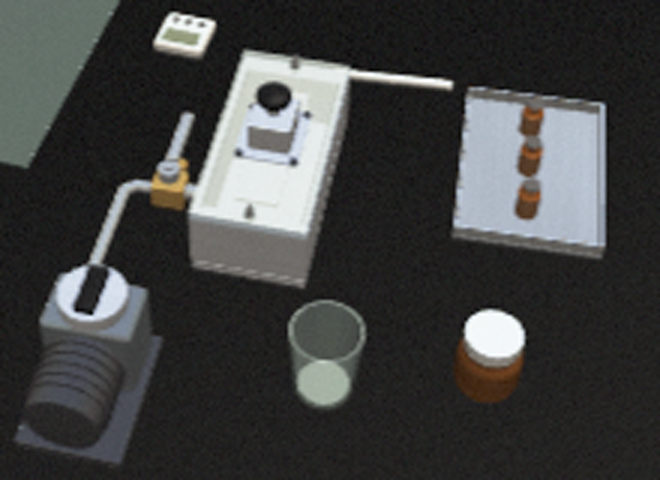

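View pics/t11.png

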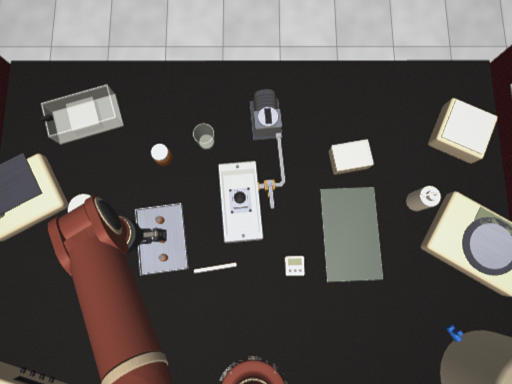

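The plate and knob match the first picture to the pixel and the lever is at vent. All three vials are upright in the tray, and the other things are where they were. Handing in.

Run:
```python
from h import *
print(arm.read_time(),ticket.finish_job())
```

```text
the job is handed in; nothing more can be done
99.225 None
```

The job is done and handed in at 99 s of the 210 s allowed; no verdict was reported.

- **Plunger and valve:** With the valve on pump, I pressed the plunger 12.7 mm to its stop and held it about 0.6 s at some 24 N. I then turned the lever to its vent stop.
- **Plate off:** I lifted the plate straight and level off its pins and set it on the mat.
- **Vials:** There were three in this run. I stood them upright along the middle of the tray.
- **Plate back on:** While on the mat the plate had been knocked about 20 mm aside. I found its new position, gripped it again and lowered it over the pins with almost no resistance.

**Last checks:**
- In the top view, the plate, pins and knob match the first picture.
- The lever is parallel to the chamber side, at vent.
- The three vials stand upright in the tray. I took the stoppers as driven in from the plunger travel and did not measure each one.
- The bystanders in the last pictures are where they started. The petri stack was partly hidden by the arm.
- The arm is clear of everything.

**Checks that disagreed:**
- Wrist-camera position estimates were up to 9 mm off the top camera's. I used the top-camera values, and the fits confirmed them.
- While lowering for the first two vials, the gripper touched something lightly (7–10 N), so I gripped all three a few millimetres higher than planned.

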